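# Make a freshly sharpened chainsaw safe to hand back

### The arm

A 7-joint arm with a two-finger parallel gripper is mounted at the origin on the work surface. World frame = base frame: x ahead of the robot, y to its left, z up, the work surface at z = 0. Lengths are in m, angles in rad, forces in N, time in s.
With the tool pointing down it reaches from about 0.4 to 0.85 m from the base axis. Payload 10.4 kg.
Tool frame: the origin (TCP) lies at the very end of the fingers, on their centre line; the grasp point (between the pads) lies 19 mm behind it; z points along the fingers, y is the line along which they close (so a half turn about z gives the same grasp; the last joint's range is limited). The gripper opens to 87 mm and grips with 3 to 60 N. Pads are 19 mm wide; open, the fingers measure 117 mm over their backs; the gripper's body (75 mm by 190 mm) begins 51 mm behind the grasp point.
Start: joints at [1.16, 0.332, -0.065, 1.46, 0.022, 1.35, -0.088], TCP at [0.236, -0.579, 0.223] pointing down, gripper open.
Joint ranges: [-2.6, 2.6], [-0.5, 2.12], [-1.47, 1.34], [0.16, 2.42], [-1.27, 4.41], [0.06, 2.06], [-2.6, 2.6]. Speed limits (rad/s): [2.22, 2.22, 2.79, 2.79, 3.14, 3.14, 3.14].

### API

Orientations are given as a unit quaternion [x, y, z, w].
In Python, from bench import * gives the robot as it stands.
- The arm moves only by the tool step_arm, never from a script. Its arguments are lists of equal length, an entry for each row: "delta_pos": the shift along the world's x, y, z in units of 25 mm (1.0 is 25 mm), a list of three; "turn": the turn about the world's z in units of 0.12 rad (1.0 is 0.12 rad). In form: {"delta_pos": [[tx, ty, tz], ...], "turn": [turn, ...]}. A call has 1 to 12 rows; each row shifts and turns the commanded pose from where the row before left it; what a row does not reach is not made up. A row lasts 1/10 s, in which the tool goes at most 50 mm and 8.59 degrees, less where a joint would pass 70% of its speed; a pose out of reach is approached as far as the arm can. A call with a number of a shift or a turn outside -1 to 1 is refused whole. A call with a gripper value outside its range is refused whole. "grip" is the closure, from 0 (fully open) to 1 (shut), set as the call begins (left out, the last holds). The fingers move at their own pace and stop on an object; "newtons" is the grip in N (left out, the last holds). Time passes only in rows, so rows that do not move let the fingers close. It gives the time, the measured TCP pose, the force, the opening and the grip force at its end, in the units of the state.
- read_state(): the state, without advancing time (a new reading comes with each control period).
- camera(name): name is "scene" or "top"; returns a dict with "image" (420x560x3 uint8, red, green, blue), "z_map" (420x560 float32, m along the optical axis (not along the pixel's ray), 0 where there is no reading), "mtx" (3x3 intrinsics, pixels), "view" (4x4, takes a point from world to camera coordinates). Camera axes: x right, y up, looking along -z (the intrinsics and any distortion apply to the point x, -y, -z); pixel columns grow to the right and rows downward; lengths in m; the calibration is good to about 2 mm. A picture is of the moment at which its call begins.
- close_job(): hands the job in; it is judged then, once.
The state is a dict: "time": time; "joint_positions": joint angles; "joint_vel": joint speeds; "joint_torque": joint torques, N m; "ee_pos": TCP position; "eef_rot": TCP orientation; "ft_force": force on the tool from outside, world axes, zero at the start; "torque": the same for the moment, N m; "width": finger opening in m; "grip_force": force on a finger pad.
Only numpy, scipy, OpenCV 4.12 (cv2) and the standard library are available. Lean on these libraries where they do the work, as an engineer would, in place of code of your own. Each camera call takes 0.05 s, during which the arm holds its last target. There are 200 camera calls.

### The job

The small chainsaw has been sharpened and is going back to its owner. First set its chain brake: push the upright hand guard forward, towards the bar, until it snaps over and stays there by itself. Then slide the bar cover that is as long as the bar (not the short one) over the bar and chain, mouth first, until it is fully home against the saw body, and let go. Work gently: do not force the guard against its stop or ram the cover, and leave the other things where they are.

Things in the scene. Friction and masses are not known exactly. Their poses are not given: they have to be found in the camera images.
- saw: Battery chainsaw, held down by small toe clamps. Origin on the bench under the root of the guide bar, in the bar's mid-plane; x forward along the bar, y to the saw's left, z up. Grey housing: x -273 to 0 mm, y -29 to +83 mm (clamps 30 mm wider), up to z = 103 mm; side loop to y = 122 mm. Top handle behind the guard: x -240 to -98 mm, up to z = 181 mm, falling to z = 150 mm at x = -125 mm.
- bar_root (a point): Centre of the body's flat front plate (saw x = 0, y = 0, z = 75 mm), where the bar leaves it; the plate spans 25 mm either side and 32 mm below to 36 mm above this point. Axes as the saw's.
- bar_tip (a point): Foremost point of the bar's round nose, on its middle line (saw x = 220, y = 0, z = 75 mm). Bar with chain: 220 mm long, 56 mm high, 7 mm thick. Axes as the saw's.
- guard (a joint): Hand guard's angle. 0 = rear stop (brake off, leaning 0.25 rad backwards), growing forwards. Over-centre spring: it pushes back, hardest at the start (7 to 10 N at 100 mm from the hinge), fading to nothing at the tipping point; beyond that it throws the guard to the front stop by itself. Brake wear sets both, not visible: tipping point 0.23 to 0.49 rad, front stop 0.04 to 0.23 rad after it.
- guard_hinge (a point): Middle of the guard's hinge line, which runs across the saw (saw x = -35, y = 27, z = 98 mm). Axes as the saw's.
- guard_mid (a point): Centre of the guard's plate, 97.5 mm from the hinge line. The plate is 104 mm wide across the saw, 6 mm thick with a thin pad on its rear face, and reaches 27.5 mm above and below this point along the guard. Axes: as the saw's at joint 0; they turn with the guard.
- cover_mid (a point): Centre of the bar cover to use: flat black plastic sleeve on its long edge, 235 mm long (x), 22 mm thick (y), 74 mm high (z), 0.12 kg. Open mouth with a grey lip at the -x end; +x end closed, with a 16 mm hanging tab. Slot: 13 mm wide, 62 mm high, 227 mm deep. Fully home, its mouth touches the saw's front plate, its axes point as the saw's and this point is at saw x = 117.5, y = 0 mm.
- file: Round file with wooden handle, 260 mm long, 24 mm thick, lying on the bench; a bystander.
- bar_wrench: Steel T-wrench, about 145 mm, lying flat; a bystander.
- dresser: Dressing stone, 100 x 25 x 25 mm; a bystander.
- grinding_disc: Thin grinding disc, 144 mm across, lying flat; a bystander.
- oil: White oil bottle, 72 mm across, 190 mm high; a bystander.
- spray: Spray can, 54 mm across, 190 mm high; a bystander.
- battery: Spare black battery, 125 x 75 x 64 mm; a bystander.
- short_cover_mid (a point): Centre of another bar cover, the same but only 165 mm long, for a smaller saw: leave it alone.

How it is judged:
By the outcome, as a careful person would: the job done as asked, in the order asked, and still so for the second after the job is handed in, with the robot touching nothing.
It also fails if it takes over 67 s, if anything falls off the work surface, if the arm or the gripper's body presses on something with over 40 N, if the wrist force passes 120 N, or if a joint passes its speed limit or range.

## Working session

There is one attempt and no reset: what is moved stays moved. The work goes in short steps, Python scripts to look and compute and a tool call to move; the robot and the scene stay as the last step left them, time stands still between calls to the robot, and variables do not carry over. Pictures are saved under pics/ and viewed, at most 10 in all, crops included, and the job is handed in when it is done.

Besides the shell and the picture viewer there is one more tool, called as name(argument=value, ...), one argument or row to a line, values as JSON. step_arm: Moves the arm, as the interface text tells. Shifts and turns lie within -1 to 1; 1 stands for 25 mm of shift or 0.12 rad of turn. Its arguments: {"type":"object","properties":{"delta_pos":{"type":"array"},"turn":{"type":"array"},"grip":{"type":"number"},"newtons":{"type":"number"}},"required":["delta_pos","turn"]}

```bash
mkdir -p pics; ls
cat > h.py <<'E'
from bench import *
import numpy as np, cv2
def snap(n):
    c=camera(n); z=c["z_map"]; K=c["mtx"]; v,u=np.mgrid[0:z.shape[0],0:z.shape[1]]
    P=np.stack([(u-K[0,2])/K[0,0]*z,-(v-K[1,2])/K[1,1]*z,-z,np.ones_like(z)],-1)
    W=P@np.linalg.inv(c["view"]).T
    W=W[...,:3]; W[z==0]=np.nan
    return c["image"],W,c
def save(im,f,s=1.4): cv2.imwrite("pics/"+f,cv2.resize(im[...,::-1],None,fx=s,fy=s))
E
python3 - <<'E'
from h import *
for n in("top","scene"):
    im,W,c=snap(n); save(im,n+"0.png"); np.savez("/tmp/%s0.npz"%n,im=im,W=W)
    print(c["mtx"],np.linalg.inv(c["view"])[:3,3])
s=read_state(); print(s["time"],s["ee_pos"],s["eef_rot"],s["width"],s["ft_force"])
E
```

```text
pics
[[402.10201495   0.         280.05006825]
 [  0.         402.10201495 207.11324856]
 [  0.           0.           1.        ]] [ 0.37844362 -0.0374498   1.33451268]
[[500.30499346   0.         281.94629026]
 [  0.         500.30499346 205.21356118]
 [  0.           0.           1.        ]] [ 1.20901393 -0.75846605  1.19006757]
0.1 [ 0.23619008 -0.57827166  0.22184885] [ 9.81262107e-01  1.92676587e-01 -1.64088663e-04 -6.18964238e-04] 0.08695824091517662 [-0.4349167   0.03314127 -0.62379182]
```

View pics/top0.png

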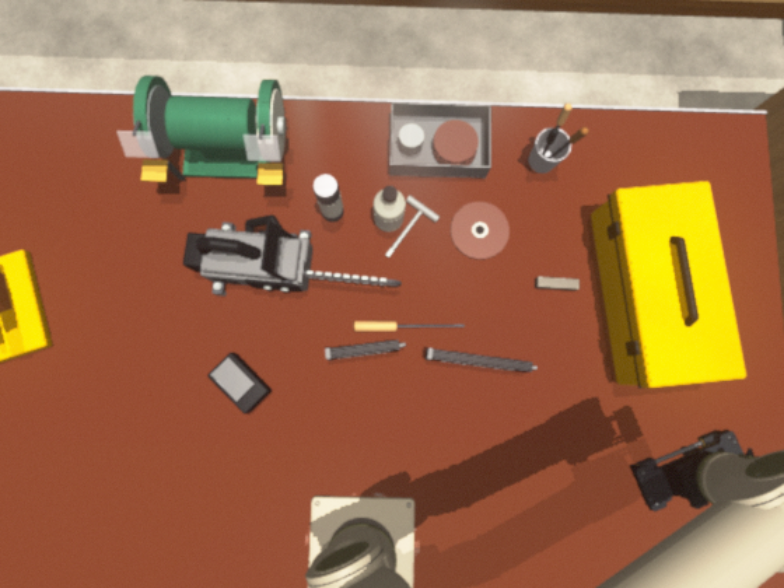

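View pics/scene0.png

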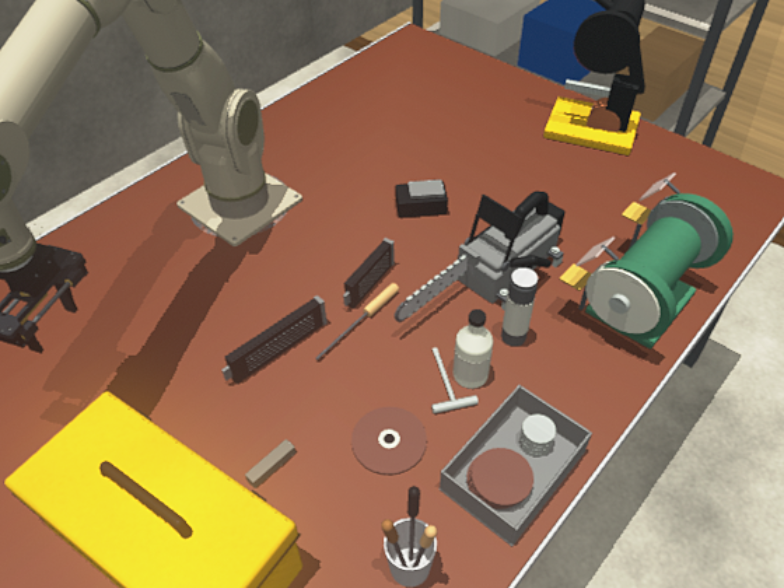

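The top view shows the saw at about (250,258) with its bar running right to (398,283), and the guard at (272,245). The long cover runs from its mouth at (430,353) to its tab at (535,367), with the short cover at (365,350). The scene view agrees.

Run:
```python
import numpy as np,cv2
d=np.load("/tmp/top0.npz");W=d["W"]
def box(u0,u1,v0,v1,z0,z1):
    s=W[int(v0/1.4):int(v1/1.4),int(u0/1.4):int(u1/1.4)].reshape(-1,3)
    s=s[np.isfinite(s).all(1)]; return s[(s[:,2]>z0)&(s[:,2]<z1)]
def rep(n,p):
    r=cv2.minAreaRect((p[:,:2]*1000).astype(np.float32)); m=p.mean(0)
    l=cv2.fitLine(p[:,:2].astype(np.float32),cv2.DIST_HUBER,0,.001,.001).ravel()
    t=(p[:,:2]-l[2:])@l[:2]
    print(n,len(p),"rect",np.round(r,1) if 0 else r,"dir",l[:2],"ang",np.arctan2(l[1],l[0]),"ends",l[2:]+t.min()*l[:2],l[2:]+t.max()*l[:2],"z",p[:,2].min(),np.median(p[:,2]),p[:,2].max())
print("bench z",np.nanmedian(W[300:320,250:300,2]))
rep("cover",box(415,550,335,385,.05,.12))
rep("short",box(315,415,330,372,.05,.12))
rep("bar",box(312,410,262,298,.06,.13))
rep("file",box(345,475,315,335,.008,.05))
g=box(250,300,205,290,.12,.26); rep("guard",g)
b=box(180,320,205,300,.13,.26)
rep("handle+guard",b)
for z in np.arange(.10,.22,.01):
    q=g[(g[:,2]>=z)&(g[:,2]<z+.01)]
    if len(q): print(round(z,2),len(q),q.min(0)[:2],q.max(0)[:2],q.mean(0)[:2])
```

```text
bench z -0.0009124650731928696
cover 575 rect ((425.2758483886719, -261.4013366699219), (249.9678955078125, 22.89988899230957), 83.96678924560547) dir [0.10564207 0.9944042 ] ang 1.4649568 ends [ 0.41161709 -0.38563776] [ 0.43802416 -0.13706917] z 0.05023398754501174 0.07323629988248492 0.0805746964610381
short 403 rect ((444.5754699707031, 1.8043594360351562), (22.69966697692871, 178.048583984375), 8.6868314743042) dir [ 0.14818628 -0.9889595 ] ang -1.4220623 ends [0.4310893  0.08977226] [ 0.457468   -0.08627278] z 0.05143076634426924 0.07299170091636054 0.07955469918556934
bar 263 rect ((601.6248168945312, 28.626113891601562), (204.36680603027344, 7.8978071212768555), 85.671630859375) dir [0.07231589 0.9973818 ] ang 1.4984173 ends [ 0.59232248 -0.07314076] [0.60710141 0.13069044] z 0.06043284392151804 0.09697280552708643 0.10643124521878344
file 308 rect ((502.9324951171875, -96.75932312011719), (20.423721313476562, 257.51727294921875), 1.4364633560180664) dir [ 0.03445702 -0.99940616] ang -1.5363325 ends [0.49896393 0.03189972] [ 0.50783587 -0.22542591] z 0.00850654027871478 0.019
[... 692 characters left out ...]
61 0.17641285] [0.69179611 0.25897053] [0.64166052 0.22786806]
0.14 8 [0.58869288 0.17830014] [0.68902753 0.25807165] [0.63645029 0.21174252]
0.15 12 [0.58925445 0.17935399] [0.69119175 0.19363249] [0.65536346 0.18668033]
0.16 22 [0.58854101 0.18354204] [0.69057538 0.19788874] [0.64186488 0.1912978 ]
0.17 63 [0.58889611 0.18691899] [0.69302267 0.20276709] [0.63539306 0.1941982 ]
0.18 51 [0.58938553 0.19157138] [0.68959602 0.20248768] [0.64045693 0.19636814]
0.19 61 [0.59066834 0.19260434] [0.69193904 0.20390552] [0.64277468 0.19870868]
0.2 61 [0.5899677  0.19653374] [0.68983228 0.2073801 ] [0.63721464 0.20175594]
0.21 97 [0.58952637 0.19773479] [0.69181658 0.21247223] [0.64273601 0.20544031]
```

Run:
```python
import numpy as np
W=np.load("/tmp/top0.npz")["W"]
s=W[130:277,424:532].reshape(-1,3);s=s[s[:,2]>.03];print("toolbox",np.nanmin(s,0),np.nanmax(s,0))
for n,(u,v) in dict(oil=(388,208),spray=(326,187),wrench=(424,208)).items(): print(n,W[int(v/1.4),int(u/1.4)])
```

```text
toolbox [ 0.37649937 -0.78525493  0.03012753] [ 0.82051127 -0.53129553  0.21476123]
oil [ 0.75304554 -0.03948531  0.13828638]
spray [0.77929768 0.09512208 0.18923027]
wrench [ 0.7936179  -0.1246967   0.01663532]
```

step_arm(
  delta_pos=[
    [0,0,1],
    [0,0,1],
    [0,0,1],
    [0,0,1],
  ],
  turn=[0,0,0,0],
  grip=1,
  newtons=20,
)

```text
time: 0.5
ee_pos: [0.2362, -0.5784, 0.3231]
eef_rot: [0.981, 0.193, -0.0, -0.0]
ft_force: [0.3, -0.0, 0.9]
width: 0.0624
grip_force: 0.0
```

step_arm(
  delta_pos=[
    [0.5,1,0],
    [0.5,1,0],
    [0.5,1,0],
    [0.5,1,0],
    [0.5,1,0],
    [0.5,1,0],
    [0.5,1,0],
    [0.5,1,0],
    [0.5,1,0],
    [0.5,1,0],
    [0.5,1,0],
    [0.5,1,0],
  ],
  turn=[0.3,0.3,0.3,0.3,0.3,0.3,0.3,0.3,0.3,0.3,0.3,0.3],
)

```text
time: 1.7
ee_pos: [0.3873, -0.2765, 0.3226]
eef_rot: [0.917, 0.4, 0.0, 0.0]
ft_force: [-0.2, 0.3, -0.9]
width: 0.0004
grip_force: 0.0
```

step_arm(
  delta_pos=[
    [0.5,1,0],
    [0.5,1,0],
    [0.5,1,0],
    [0.5,1,0],
    [0.5,1,0],
    [0.5,1,0],
    [0.5,1,0],
    [0.5,1,0],
    [0.5,1,0],
    [0.5,1,0],
    [0.5,1,0],
    [0.5,1,0],
  ],
  turn=[0.3,0.3,0.3,0.3,0.3,0.3,0.3,0.3,0.3,0.3,0.3,0.3],
)

```text
time: 2.9
ee_pos: [0.5369, 0.0237, 0.3226]
eef_rot: [0.81, 0.587, 0.0, -0.0]
ft_force: [-0.4, 0.4, 0.7]
width: 0.0009
grip_force: 0.0
```

step_arm(
  delta_pos=[
    [0.5,1,0],
    [0.5,1,0],
    [0.5,1,0],
    [0.5,1,0],
    [0.5,1,0],
    [0.5,1,0],
    [0.5,1,0],
    [0.5,1,0],
    [0.2,0.8,0],
    [0,0,0],
  ],
  turn=[0.25,0.25,0.25,0.25,0.25,0.25,0.25,0.25,0,0],
)

```text
time: 3.9
ee_pos: [0.6402, 0.2462, 0.3214]
eef_rot: [0.733, 0.681, -0.0, -0.002]
ft_force: [0.2, -0.1, 0.6]
width: 0.0006
grip_force: 0.0
```

Run:
```python
from h import *
im,W,c=snap("scene"); save(im[80:240,280:460],"g1.png",4)
print(read_state()["ee_pos"])
```

```text
[0.64057545 0.24421938 0.32175969]
```

View pics/g1.png

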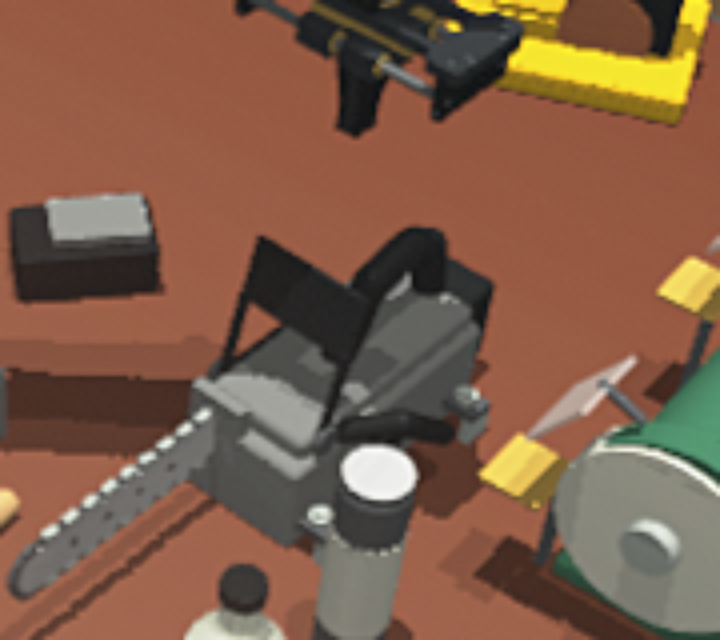

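The crop shows the closed fingers at (355,130), above and behind the upright guard plate at (305,300). The handle sits further back at (410,250), so there is a clear gap to descend into.

step_arm(
  delta_pos=[
    [0,0,-1],
    [0,0,-1],
    [0,0,-1],
    [0,0,-1],
    [0,0,-0.8],
    [0,0,0],
    [0,-0.2,0],
    [0,-0.2,0],
  ],
  turn=[0,0,0,0,0,0,0,0],
)

```text
time: 4.75
ee_pos: [0.6419, 0.2312, 0.2044]
eef_rot: [0.735, 0.679, 0.001, 0.0]
ft_force: [0.1, -0.2, -1.3]
width: 0.0006
grip_force: 0.0
```

step_arm(
  delta_pos=[
    [0,-0.1,0],
    [0,-0.1,0],
    [0,-0.1,0],
    [0,-0.1,0],
  ],
  turn=[0,0,0,0],
)

```text
time: 5.15
ee_pos: [0.6413, 0.2228, 0.2031]
eef_rot: [0.734, 0.679, 0.001, -0.001]
ft_force: [1.8, 8.5, 0.4]
width: 0.0001
grip_force: 3.8
```

step_arm(
  delta_pos=[
    [0,-0.1,0],
    [0,-0.1,0],
    [0,-0.1,0],
    [0,-0.1,0],
    [0,-0.1,0],
  ],
  turn=[0,0,0,0,0],
)

```text
time: 5.65
ee_pos: [0.641, 0.2128, 0.2046]
eef_rot: [0.733, 0.68, 0.003, -0.001]
ft_force: [-1.0, 8.4, 7.1]
width: 0.0001
grip_force: 4.3
```

step_arm(
  delta_pos=[
    [0,-0.1,0],
    [0,-0.1,0],
    [0,-0.1,0],
  ],
  turn=[0,0,0],
)

```text
time: 5.95
ee_pos: [0.6411, 0.2048, 0.2043]
eef_rot: [0.733, 0.68, 0.002, -0.001]
ft_force: [-1.6, 7.1, 6.0]
width: 0.0005
grip_force: 3.7
```

step_arm(
  delta_pos=[
    [0,-0.1,0],
    [0,-0.1,0],
    [0,-0.1,0],
  ],
  turn=[0,0,0],
)

```text
time: 6.25
ee_pos: [0.641, 0.1966, 0.2039]
eef_rot: [0.734, 0.68, 0.002, -0.001]
ft_force: [-0.6, 6.4, 4.8]
width: 0.0007
grip_force: 2.9
```

step_arm(
  delta_pos=[
    [0,-0.08,0],
    [0,-0.08,0],
  ],
  turn=[0,0],
)

```text
time: 6.45
ee_pos: [0.641, 0.1922, 0.2036]
eef_rot: [0.734, 0.679, 0.001, -0.001]
ft_force: [-1.5, 4.9, 4.0]
width: 0.0002
grip_force: 2.6
```

step_arm(
  delta_pos=[
    [0,-0.1,0],
    [0,-0.1,0],
    [0,-0.1,0],
  ],
  turn=[0,0,0],
)

```text
time: 6.75
ee_pos: [0.6408, 0.1841, 0.2031]
eef_rot: [0.734, 0.679, 0.001, -0.001]
ft_force: [-1.8, 3.4, 2.0]
width: 0.0006
grip_force: 1.8
```

step_arm(
  delta_pos=[
    [0,-0.08,0],
    [0,-0.08,0],
  ],
  turn=[0,0],
)

```text
time: 6.95
ee_pos: [0.6413, 0.1781, 0.2024]
eef_rot: [0.734, 0.679, -0.0, 0.0]
ft_force: [-0.9, 1.7, -0.2]
width: 0.0008
grip_force: 0.8
```

step_arm(
  delta_pos=[
    [0,-0.08,0],
    [0,0,0],
  ],
  turn=[0,0],
)

```text
time: 7.15
ee_pos: [0.6417, 0.1751, 0.2023]
eef_rot: [0.735, 0.678, -0.0, 0.0]
ft_force: [0.1, -0.1, 0.6]
width: 0.0004
grip_force: 0.2
```

```bash
cat > g.py <<'E'
from h import *
im,W,c=snap("scene"); s=W[80:240,280:460].reshape(-1,3); s=s[np.isfinite(s).all(1)]
s=s[(s[:,2]>.15)&(s[:,2]<.235)&(s[:,0]<.586+.108)&(s[:,0]>.588)&(s[:,1]<.24)&(s[:,1]>.1)]
for x0 in (.59,.66):
    q=s[(s[:,0]>x0)&(s[:,0]<x0+.03)]
    if len(q)>10: p=np.polyfit(q[:,2],q[:,1],1); print(len(q),"lean fwd",-np.arctan(p[0]),"y@.19",np.polyval(p,.19),q[:,2].max())
print(read_state()["ft_force"])
E
python3 g.py
```

```text
107 lean fwd 0.14287874733483935 y@.19 0.1595881152918613 0.22426393456756122
122 lean fwd 0.1605407273934693 y@.19 0.15437189478424726 0.22411402251157098
[ 0.68522471  0.38760164 -0.59967839]
```

step_arm(
  delta_pos=[
    [0,-0.08,0],
    [0,0,0],
  ],
  turn=[0,0],
)

```text
time: 7.4
ee_pos: [0.6416, 0.1737, 0.2025]
eef_rot: [0.735, 0.678, -0.0, 0.0]
ft_force: [-0.1, -1.1, 0.1]
width: 0.0001
grip_force: 0.0
```

```bash
python3 g.py
```

```text
97 lean fwd 0.21938701480036601 y@.19 0.15187542260399367 0.22015485448772498
111 lean fwd 0.2452639850289738 y@.19 0.14663128480133175 0.22181417142918125
[ 0.20864364 -0.39616971  0.11055372]
```

step_arm(
  delta_pos=[
    [0,0.4,0.2],
    [0,0,1],
    [0,0,1],
    [0,0,1],
    [0,0,1],
    [-0.5,-1,0],
    [-0.5,-1,0],
    [-0.5,-1,0],
    [-0.5,-1,0],
    [-0.5,-1,0],
    [-0.5,-1,0],
  ],
  turn=[0,0,0,0,0,0,0,0,0,0,0],
  grip=1,
)

```text
time: 8.55
ee_pos: [0.5658, 0.0344, 0.3081]
eef_rot: [0.734, 0.679, 0.0, 0.0]
ft_force: [-0.2, -1.6, 0.6]
width: 0.0003
grip_force: 0.0
```

```bash
python3 g.py; python3 -c "
from bench import *;print(read_state()['ee_pos'])"
```

```text
73 lean fwd 0.35985647367942925 y@.19 0.13828501368045554 0.21727457460247812
93 lean fwd 0.36814631486515775 y@.19 0.13340817818656378 0.21534025270434476
[ 3.04065616 -3.05339857  1.62996693]
[0.56513886 0.02958776 0.30830654]
```

step_arm(
  delta_pos=[
    [-0.5,-1,0],
    [-0.5,-1,0],
    [-0.5,-1,0],
    [-0.5,-1,0],
    [-0.5,-1,0],
    [-0.5,-1,0],
    [-0.5,-1,0],
    [-0.5,-1,0],
    [-0.5,-1,0],
    [-0.5,-1,0],
    [-0.6,-1,0],
    [0,-0.8,0],
  ],
  turn=[-0.2,0,0,0,0,0,0,0,0,0,0,0],
  grip=0.4,
)

```text
time: 9.8
ee_pos: [0.4256, -0.2619, 0.3083]
eef_rot: [0.743, 0.669, -0.0, 0.001]
ft_force: [0.4, 0.3, 0.9]
width: 0.0524
grip_force: 0.0
```

step_arm(
  delta_pos=[
    [0,0,-1],
    [0,0,-1],
    [0,0,-1],
    [0,0,-1],
    [0,0,-1],
    [0,0,-1],
    [0,0,-1],
    [0,0,0],
    [0,0,0],
  ],
  turn=[0,0,0,0,0,0,0,0,0],
)

```text
time: 10.7
ee_pos: [0.4273, -0.2601, 0.1332]
eef_rot: [0.742, 0.67, 0.0, -0.0]
ft_force: [-0.4, 0.5, 1.2]
width: 0.0523
grip_force: 0.0
```

Run:
```python
from h import *
s=read_state(); print(s["ee_pos"],s["eef_rot"],s["width"])
im,W,c=snap("scene"); save(im[200:300,130:260],"c1.png",5)
```

```text
[ 0.42733187 -0.26013615  0.13319513] [ 7.42209290e-01  6.70168094e-01  3.00199627e-04 -7.59358616e-05] 0.05230245426605979
```

View pics/c1.png

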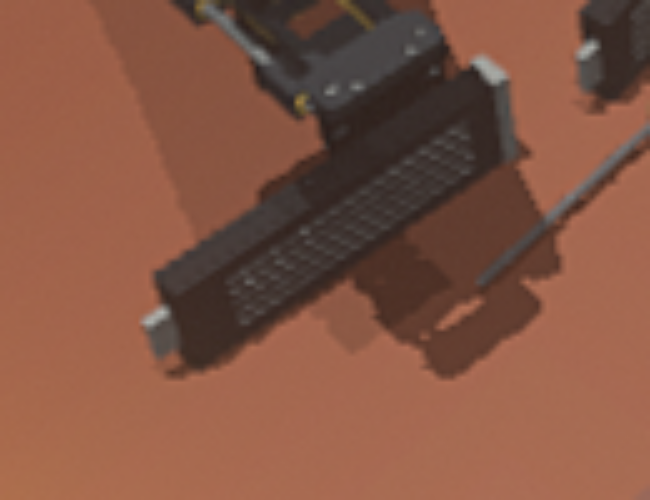

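The crop shows the gripper over the cover, with the mouth lip at (495,100), the tab at (160,335) and the file tip clear at (485,280).

step_arm(
  delta_pos=[
    [-0.1,-0.2,-0.6],
    [0,0,-0.8],
    [0,0,-0.8],
    [0,0,-0.8],
    [0,0,-0.8],
    [0,0,-0.2],
    [0,0,0],
  ],
  turn=[0,0,0,0,0,0,0],
)

```text
time: 11.45
ee_pos: [0.4244, -0.2657, 0.0333]
eef_rot: [0.743, 0.67, 0.0, 0.0]
ft_force: [-0.2, 0.4, 0.2]
width: 0.052
grip_force: 0.0
```

step_arm(
  delta_pos=[
    [0,0,0],
    [0,0,0],
    [0,0,0],
    [0,0,0],
    [0,0,0],
    [0,0,0],
  ],
  turn=[0,0,0,0,0,0],
  grip=1,
  newtons=15,
)

```text
time: 12.05
ee_pos: [0.4241, -0.2657, 0.0329]
eef_rot: [0.743, 0.67, 0.0, 0.0]
ft_force: [-0.1, -0.0, 4.3]
width: 0.0218
grip_force: 15.0
```

step_arm(
  delta_pos=[
    [0,0,0.4],
    [0,0,0.6],
    [0,0,0.8],
    [0,0,0.8],
    [0,0,0.8],
    [0,0,0],
  ],
  turn=[0,0,0,0,0,0],
)

```text
time: 12.65
ee_pos: [0.4252, -0.2663, 0.1204]
eef_rot: [0.743, 0.67, 0.0, 0.002]
ft_force: [0.6, -0.8, -0.6]
width: 0.0216
grip_force: 15.0
```

step_arm(
  delta_pos=[
    [0.7,0.2,0],
    [0.8,0.2,0],
    [0.8,0.2,0],
    [0.8,0.2,0],
    [0.8,0.2,0],
    [0.8,0.2,0],
    [0.8,0.2,0],
    [0.7,0.1,0],
    [0,0,-0.7],
    [0,0,-0.7],
    [0,0,-0.6],
    [0,0,0],
  ],
  turn=[0.26,0,0,0,0,0,0,0,0,0,0,0],
)

```text
time: 13.85
ee_pos: [0.5771, -0.2276, 0.0647]
eef_rot: [0.732, 0.681, -0.001, -0.002]
ft_force: [-0.8, -0.3, -1.0]
width: 0.0218
grip_force: 15.0
```

```bash
cat > a.py <<'E'
from h import *
im,W,c=snap("top"); save(im[150:260,190:430],"t1.png",3)
P=W.reshape(-1,3);P=P[np.isfinite(P).all(1)]
def fit(n,m):
    q=P[m]; l=cv2.fitLine(q[:,:2].astype(np.float32),cv2.DIST_HUBER,0,.001,.001).ravel()
    d=l[:2]*np.sign(-l[1]); t=(q[:,:2]-l[2:])@d; s=np.percentile((q[:,:2]-l[2:])@[-d[1],d[0]],[2,98])
    mid=l[2:]+s.mean()*np.array([-d[1],d[0]])
    print(n,len(q),"dir",d,"yaw",np.arctan2(-d[1],-d[0]),"rear",mid+t.min()*d,"front",mid+t.max()*d,"w",s,"z",np.percentile(q[:,2],[5,50,95]))
    return mid,d
x,y,z=P.T
b=fit("bar",(x>.57)&(x<.63)&(y<.13)&(y>-.078)&(z>.09)&(z<.115))
c_=fit("cover",(x>.55)&(x<.62)&(y<-.09)&(y>-.40)&(z>.095)&(z<.125)&((y>-.19)|(y<-.275)))
s=read_state(); print(s["ee_pos"],s["eef_rot"],s["ft_force"])
E
python3 a.py
```

```text
bar 158 dir [-0.07449272 -0.9972215 ] yaw 1.4962345 rear [0.60892422 0.12802374] front [ 0.59419671 -0.06913087] w [-0.00312153  0.00394691] z [0.09326007 0.10134731 0.10528296]
cover 225 dir [-0.07035858 -0.99752176] yaw 1.5003796 rear [ 0.58492276 -0.09898194] front [ 0.57849341 -0.19013525] w [-0.01080495  0.01143338] z [0.1006895  0.10505584 0.10895733]
[ 0.57791376 -0.22784368  0.0663252 ] [ 7.32031366e-01  6.81269769e-01 -4.62631936e-04 -1.16910724e-03] [ 0.91663467 -0.09459167 -0.62790361]
```

View pics/t1.png

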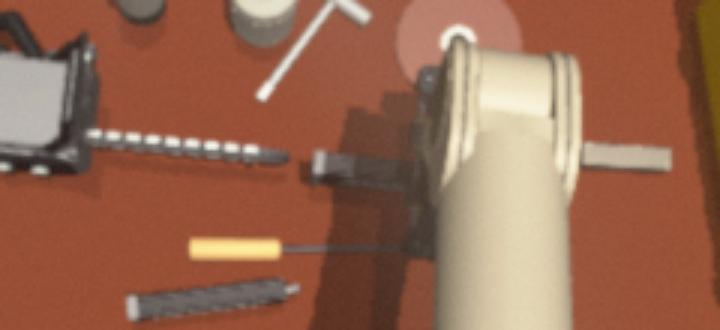

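The crop shows the bar from (90,137) to (287,157). The cover's mouth is at (318,165), 26 mm ahead of the nose and about 7 mm to the robot side and 5 mm low.

step_arm(
  delta_pos=[
    [0.25,0,0.2],
    [0,0,0],
    [0,0,0],
    [0,0,0],
  ],
  turn=[0,0,0,0],
)

```text
time: 14.3
ee_pos: [0.5853, -0.2282, 0.0731]
eef_rot: [0.732, 0.681, 0.0, 0.0]
ft_force: [0.4, -0.4, 0.2]
width: 0.0217
grip_force: 15.0
```

```bash
python3 a.py
python3 - <<'E'
from h import *
im,W,c=snap("scene"); save(im[130:280,200:340],"s2.png",4)
E
```

```text
bar 153 dir [-0.07493708 -0.99718827] yaw 1.4957889 rear [0.60885568 0.12833851] front [ 0.59402067 -0.06907108] w [-0.00341959  0.00399093] z [0.09470774 0.10146599 0.10618668]
cover 237 dir [-0.08382101 -0.9964808 ] yaw 1.4868768 rear [ 0.59360898 -0.09919501] front [ 0.58597208 -0.18998399] w [-0.00985027  0.01199647] z [0.10324863 0.11250657 0.11670733]
[ 0.58515532 -0.22820782  0.07288108] [7.32041645e-01 6.81259844e-01 4.21841664e-05 2.32334487e-04] [-0.03178573 -0.6753857  -0.7174695 ]
```

View pics/s2.png

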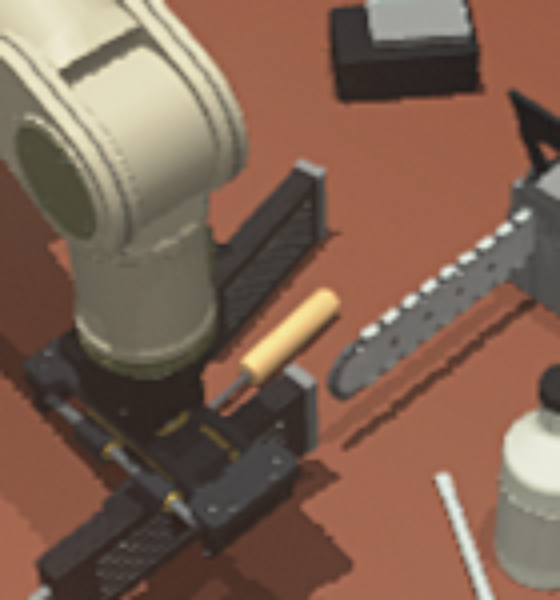

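The crop shows the cover mouth at (305,405) in line with the nose at (345,380), with nothing in between.

step_arm(
  delta_pos=[
    [-0.07,0,-0.06],
    [0.02,0.3,0],
    [0.02,0.3,0],
    [0.02,0.2,0],
    [0.02,0.2,0],
    [0.015,0.2,0],
    [0.015,0.2,0],
    [0,0,0],
  ],
  turn=[0,0,0,0,0,0,0,0],
)

```text
time: 15.2
ee_pos: [0.5863, -0.192, 0.0711]
eef_rot: [0.732, 0.682, 0.0, -0.0]
ft_force: [-0.2, -0.1, -0.7]
width: 0.0219
grip_force: 15.0
```

step_arm(
  delta_pos=[
    [0.015,0.2,0],
    [0.015,0.2,0],
    [0.015,0.2,0],
    [0.015,0.2,0],
  ],
  turn=[0,0,0,0],
)

```text
time: 15.6
ee_pos: [0.5877, -0.1726, 0.0711]
eef_rot: [0.732, 0.681, 0.0, 0.0]
ft_force: [0.1, -0.9, -1.2]
width: 0.022
grip_force: 15.0
```

step_arm(
  delta_pos=[
    [-0.02,0.3,0],
    [0.01,0.3,0],
    [0.03,0.4,0],
    [0.03,0.4,0],
    [0.03,0.4,0],
    [0.03,0.4,0],
    [0.03,0.4,0],
    [0.03,0.4,0],
  ],
  turn=[0,0,0,0,0,0,0,0],
)

```text
time: 16.4
ee_pos: [0.5919, -0.0972, 0.0711]
eef_rot: [0.732, 0.681, 0.0, 0.0]
ft_force: [0.5, 0.4, -0.6]
width: 0.0219
grip_force: 15.0
```

step_arm(
  delta_pos=[
    [0.03,0.4,0],
    [0.03,0.4,0],
    [0.03,0.4,0],
    [0.03,0.4,0],
    [0.03,0.4,0],
  ],
  turn=[0,0,0,0,0],
)

```text
time: 16.9
ee_pos: [0.5956, -0.0473, 0.0711]
eef_rot: [0.732, 0.681, 0.0, -0.0]
ft_force: [0.8, 0.5, -1.8]
width: 0.022
grip_force: 15.0
```

step_arm(
  delta_pos=[
    [0.03,0.4,0],
    [0.03,0.4,0],
    [0.03,0.4,0],
    [0.03,0.4,0],
    [0.015,0.2,0],
    [0,0,0],
  ],
  turn=[0,0,0,0,0,0],
)

```text
time: 17.5
ee_pos: [0.599, -0.002, 0.0711]
eef_rot: [0.732, 0.682, 0.0, -0.0]
ft_force: [-0.2, -0.0, -0.2]
width: 0.022
grip_force: 15.0
```

step_arm(
  delta_pos=[
    [0.01,0.1,0],
    [0.01,0.1,0],
    [0.01,0.1,0],
    [0.01,0.1,0],
  ],
  turn=[0,0,0,0],
)

```text
time: 17.9
ee_pos: [0.6, 0.0069, 0.0711]
eef_rot: [0.732, 0.681, 0.0, 0.0]
ft_force: [-0.4, -0.9, -1.4]
width: 0.0218
grip_force: 15.0
```

step_arm(
  delta_pos=[
    [0.005,0.08,0],
    [0.005,0.08,0],
    [0.005,0.08,0],
  ],
  turn=[0,0,0],
)

```text
time: 18.2
ee_pos: [0.6004, 0.013, 0.0711]
eef_rot: [0.732, 0.681, 0.0, 0.0]
ft_force: [-0.3, 0.6, -1.2]
width: 0.0221
grip_force: 15.0
```

step_arm(
  delta_pos=[
    [0.005,0.06,0],
    [0.005,0.06,0],
  ],
  turn=[0,0],
)

```text
time: 18.4
ee_pos: [0.6006, 0.0156, 0.0711]
eef_rot: [0.732, 0.681, -0.0, 0.0]
ft_force: [-1.2, -3.5, 0.1]
width: 0.0217
grip_force: 15.0
```

step_arm(
  delta_pos=[
    [0,0.04,0],
    [0,0,0],
  ],
  turn=[0,0],
)

```text
time: 18.6
ee_pos: [0.6006, 0.0156, 0.0711]
eef_rot: [0.732, 0.681, -0.001, 0.0]
ft_force: [-1.4, -5.2, 1.0]
width: 0.0218
grip_force: 15.0
```

step_arm(
  delta_pos=[
    [0,0.03,0],
    [0,0,0],
  ],
  turn=[0,0],
)

```text
time: 18.8
ee_pos: [0.6006, 0.0156, 0.0711]
eef_rot: [0.733, 0.681, -0.001, 0.001]
ft_force: [-1.1, -8.0, 1.5]
width: 0.0219
grip_force: 15.0
```

```bash
python3 g.py
python3 - <<'E'
from h import *
im,W,c=snap("scene"); save(im[80:280,240:440],"s3.png",3)
E
```

```text
75 lean fwd 0.3546816603132407 y@.19 0.13830217825579352 0.2149965639021052
94 lean fwd 0.3467759618785946 y@.19 0.13328770537702372 0.21565324385867446
[-2.27821022 -7.6601256   1.61100118]
```

View pics/s3.png

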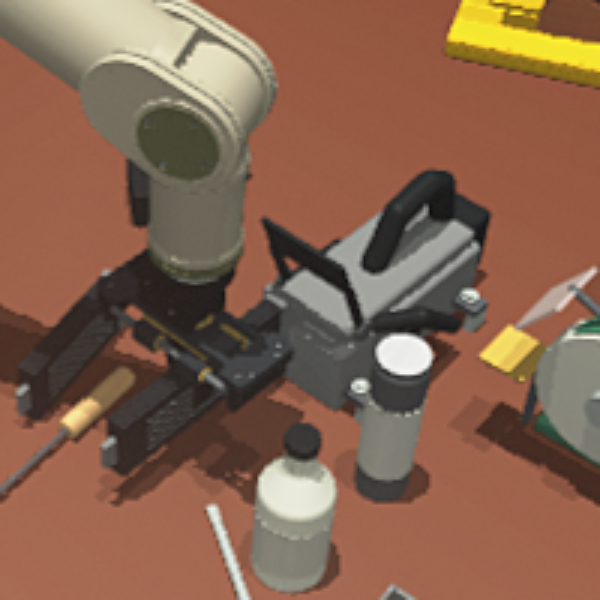

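The crop shows the cover fully on the bar with its mouth at the plate near (290,320). The guard is tilted forward at (310,270), and the bottle and can are clear. The push force rises with no further travel, so the cover is home.

step_arm(
  delta_pos=[
    [0,-0.02,-0.04],
    [0,-0.02,-0.04],
    [0,0,-0.02],
    [0,0,0],
  ],
  turn=[0,0,0,0],
)

```text
time: 19.3
ee_pos: [0.6009, 0.0153, 0.0688]
eef_rot: [0.732, 0.681, -0.0, 0.001]
ft_force: [-0.5, -6.3, 3.0]
width: 0.022
grip_force: 15.0
```

step_arm(
  delta_pos=[
    [0,0,0],
    [0,0,0],
    [0,0,0],
    [0,0,0],
    [0,0,0],
  ],
  turn=[0,0,0,0,0],
  grip=0.5,
)

```text
time: 19.8
ee_pos: [0.6006, 0.0169, 0.0685]
eef_rot: [0.732, 0.681, 0.0, -0.0]
ft_force: [-0.0, 0.1, 0.3]
width: 0.0428
grip_force: 0.0
```

step_arm(
  delta_pos=[
    [0,0,0.3],
    [0,0,0.6],
    [0,0,1],
    [0,0,1],
    [0,0,1],
    [0,0,1],
    [0,0,1],
    [0,0,1],
    [-0.6,-0.8,0.5],
    [-0.6,-1,0],
    [-0.6,-1,0],
    [-0.6,-1,0],
  ],
  turn=[0,0,0,0,0,0,0,0,0,0,0,0],
)

```text
time: 21.0
ee_pos: [0.5401, -0.0789, 0.2552]
eef_rot: [0.732, 0.681, 0.001, 0.001]
ft_force: [0.4, -0.2, -0.3]
width: 0.0436
grip_force: 0.0
```

step_arm(
  delta_pos=[
    [-0.6,-1,0],
    [-0.6,-1,0],
    [-0.6,-1,0],
    [-0.6,-1,0],
    [-0.3,-1,0],
    [0,-1,0],
    [0,0,0],
  ],
  turn=[0,0,0,0,0,0,0],
)

```text
time: 21.7
ee_pos: [0.4722, -0.2319, 0.2547]
eef_rot: [0.734, 0.68, -0.0, 0.001]
ft_force: [0.5, -0.2, 0.1]
width: 0.0432
grip_force: 0.0
```

```bash
python3 g.py
python3 - <<'E'
from h import *
im,W,c=snap("top"); save(im[130:280,120:400],"t4.png",2.8)
P=W.reshape(-1,3);P=P[np.isfinite(P).all(1)];x,y,z=P.T
q=P[(x>.565)&(x<.635)&(y<.135)&(y>-.13)&(z>.09)&(z<.125)]
for y0 in np.arange(-.12,.16,.03):
    a=q[(q[:,1]>=y0)&(q[:,1]<y0+.03)]
    if len(a): print(round(y0,2),len(a),a[:,0].min(),a[:,0].max(),np.median(a[:,2]))
print(q[:,1].min(),q[:,1].max(),read_state()["ee_pos"])
E
```

```text
72 lean fwd 0.3482364833363611 y@.19 0.13803252493064486 0.21670234101731234
93 lean fwd 0.3630534390760639 y@.19 0.13321321637994943 0.21650512468382865
[0.2504582  1.28529592 0.87495426]
-0.12 5 0.5879161518776742 0.597293916333665 0.10519283827379988
-0.09 70 0.5814429861762063 0.6032371865472466 0.107466940618139
-0.06 79 0.5831884016102972 0.6065990530888133 0.10738706996668457
-0.03 81 0.5849244750440213 0.6080008095238957 0.10778740724169422
0.0 71 0.5879059610446031 0.61005684689475 0.10761018041108206
0.03 79 0.5898578596968445 0.612799229977688 0.10828545684314062
0.06 78 0.5916639308322613 0.6144047897597 0.10838725458584408
0.09 76 0.5941552812206239 0.6172400603797531 0.10740697474947514
0.12 40 0.5963412301539842 0.6186830895923073 0.10745241904561575
-0.1004340573534302 0.13440731648782625 [ 0.47330059 -0.22814106  0.2545672 ]
```

View pics/t4.png

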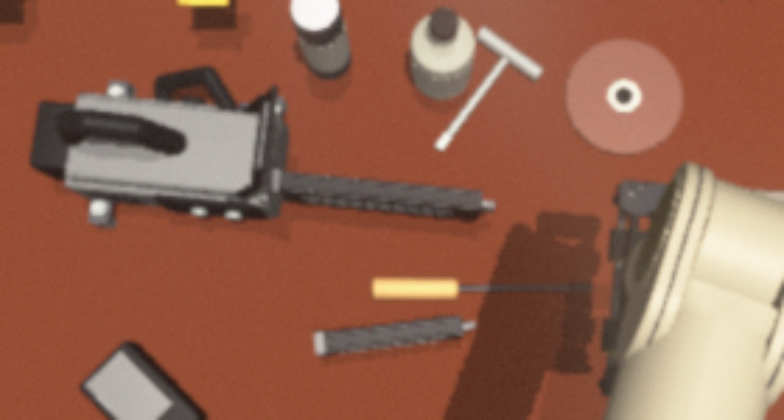

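The cover lies level and straight on the bar, from the plate at (285,183) to its tab at (490,205). The guard is still forward, and the other things have not moved.

```bash
python3 -c "
from bench import *;print(close_job())"
```

```text
the job is handed in; nothing more can be done
None
```

The job is handed in: the guard snapped over and has stayed at its front position, and the long cover is fully home on the bar and released; nothing else was moved, and the clock stood at about 22 s.

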